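# Scrub a batch of potatoes in the countertop scrubber

## Task

Stand the white tub on the counter squarely under the scrubber's spout and load every potato lying on the counter into the drum, pushing each one down through the sprung flap on top, with the lever left at STOP. Then push the lever up to its lockout, which is the SCRUB position, let the potatoes scrub there for at least ten seconds, and then lift the orange collar and push the lever on as far as it goes to DISCHARGE so that the potatoes roll out. Finish with all the potatoes in the tub under the spout, the lever back at STOP with its collar down and the flap shut; leave the other kitchen things alone.

Things in the scene. Friction and masses are not known exactly. Their poses are not given: they have to be found in the camera images.
- scrubber: stainless countertop scrubber, fixed, 305 mm high. Origin on the counter under the drum; housing x -110..110, y -110..130 mm. x points to its back (the front face looks to -x), y to its motor side; discharge gate and spout are on the -y side. The cam box with the lever sits on the front at the -y end: x -170..-108, y -190..-70, 85..190 mm high
- drum (a point): middle of the drum, 160 mm above the counter, 10 mm to the scrubber's -y side of its origin. The drum is 180 (x) by 187 (y) mm inside; its slippery steel floor slopes from 170 mm high on the +y side to 115 mm at the discharge gate and runs on as the spout
- flap_mid (a point): centre of the top face of the shut flap, on the scrubber's top, 304 mm above the counter. The throat is 152 mm along the scrubber's x and 122 mm along its y; the black flap (148 by 118 mm) is hinged along the throat's +y edge (59 mm from this point) and swings down into the drum
- flap (a joint): flap angle, rad: 0 shut, grows as it is pushed down, to 1.35. Its spring (4 N at the middle to start, 8 N further down) carries a resting potato and shuts the flap when nothing holds it. Let a potato go with its middle 50 to 60 mm below the top, while the fingers still hold the flap down; it drops into the drum
- lever_pivot (a point): the lever's pivot, in front of the cam box: at x -185, y -130 mm in the scrubber's frame, 145 mm above the counter. The lever swings about the scrubber's x axis, its knob moving across the front from the -y side towards +y
- lever (a joint): lever, rad: 0 STOP (red mark, leaning 0.5 rad to the scrubber's -y), grows towards +y. Collar down, it is stopped at about 0.30 by the lockout: SCRUB (green; 0.2 to 0.35 will do). 1.0, the end stop, leaning 0.5 to +y: DISCHARGE (yellow), gate up. Stays where left; 3 to 5 N at the collar moves it. It goes back to STOP freely
- collar_grip (a point): centre of the orange collar, a flat-sided grip 44 mm along the scrubber's x, 40 mm across and 22 mm high, 135 mm up the lever from the pivot when down. Above it on the lever is a black knob, 32 mm in diameter, top 173 mm from the pivot; fingers must straddle it. This point's z points up along the lever, its x along the scrubber's x
- collar (a joint): lift of the collar along the lever, m: 0 down, 0.0145 fully up; spring 4 N at first, 7 N at the top. It must be 12 mm up or more to pass the lockout (lever 0.30 to 0.50); beyond, it rides on the lockout and stays up by itself; it drops again when the lever is brought back below 0.30
- spout_lip (a point): middle of the spout's lower edge, 95 mm above the counter, 175 mm to the -y side of the scrubber's origin; the spout is 180 mm wide along x
- tub: white plastic catch tub, loose, 240 (x) by 220 (y) by 70 mm high, walls and floor 8 mm thick, 0.45 kg. Origin at the centre of its underside. Under the spout its origin is about 265 mm to the -y side of the scrubber's origin (90 mm out from the lip), its sides square with the scrubber
- tub_rim (a point): top of the middle of the tub's -y wall (8 mm thick): a place to pinch it from above
- potato1: a brown potato, 70 mm long, 50 mm wide, 38 mm thick, about 0.08 kg, flattened so that it lies flat on either broad side. Origin at its middle, x along its length, y across its width, z through its thickness. May be absent (None)
- potato2: a brown potato, 70 mm long, 50 mm wide, 38 mm thick, about 0.08 kg, flattened so that it lies flat on either broad side. Origin at its middle, x along its length, y across its width, z through its thickness. May be absent (None)
- potato3: a brown potato, 70 mm long, 50 mm wide, 38 mm thick, about 0.08 kg, flattened so that it lies flat on either broad side. Origin at its middle, x along its length, y across its width, z through its thickness. May be absent (None)
- potato4: a brown potato, 70 mm long, 50 mm wide, 38 mm thick, about 0.08 kg, flattened so that it lies flat on either broad side. Origin at its middle, x along its length, y across its width, z through its thickness. May be absent (None)
- potato5: a brown potato, 70 mm long, 50 mm wide, 38 mm thick, about 0.08 kg, flattened so that it lies flat on either broad side. Origin at its middle, x along its length, y across its width, z through its thickness. May be absent (None)
- tumbler: an upturned glass tumbler, 72 mm across, 100 mm high; leave alone
- spoon: a spoon lying on the counter; leave alone
- brush: a brush lying on the counter; leave alone
- jar: an amber jar with black lid, 70 mm across, 70 mm high; leave alone
- tin: a green tin, 70 mm across, 50 mm high; leave alone
There are look-alikes about, which are no part of the job. What is shaped like the potato3 but yellow is not meant.

How it is judged:
On the way, in this order (a step that is already met when the one before it is completed fails the run):
1. every potato in the drum, the flap shut, the tub under the spout and the lever at STOP (x of potato1 in the frame of scrubber between -0.095 and 0.095 m and y of potato1 in the frame of scrubber between -0.112 and 0.09 m and z of potato1 in the frame of scrubber between 0.1 and 0.285 m and x of potato2 in the frame of scrubber between -0.095 and 0.095 m and y of potato2 in the frame of scrubber between -0.112 and 0.09 m and z of potato2 in the frame of scrubber between 0.1 and 0.285 m and x of potato3 in the frame of scrubber between -0.095 and 0.095 m and y of potato3 in the frame of scrubber between -0.112 and 0.09 m and z of potato3 in the frame of scrubber between 0.1 and 0.285 m and x of potato4 in the frame of scrubber between -0.095 and 0.095 m and y of potato4 in the frame of scrubber between -0.112 and 0.09 m and z of potato4 in the frame of scrubber between 0.1 and 0.285 m and x of potato5 in the frame of scrubber between -0.095 and 0.095 m and y of potato5 in the frame of scrubber between -0.112 and 0.09 m and z of potato5 in the frame of scrubber between 0.1 and 0.285 m and value of joint flap below 0.1 rad and x of tub in the frame of scrubber between -0.045 and 0.045 m and y of tub in the frame of scrubber between -0.295 and -0.215 m and z of tub in the frame of scrubber between -0.01 and 0.012 m and angle between the x axis of tub and the x axis of scrubber, either way round below 0.22 rad and value of joint lever below 0.15 rad), for 0.2 s.
2. lever in the SCRUB position for ten seconds with every potato in the drum and the flap shut (x of potato1 in the frame of scrubber between -0.095 and 0.095 m and y of potato1 in the frame of scrubber between -0.112 and 0.09 m and z of potato1 in the frame of scrubber between 0.1 and 0.285 m and x of potato2 in the frame of scrubber between -0.095 and 0.095 m and y of potato2 in the frame of scrubber between -0.112 and 0.09 m and z of potato2 in the frame of scrubber between 0.1 and 0.285 m and x of potato3 in the frame of scrubber between -0.095 and 0.095 m and y of potato3 in the frame of scrubber between -0.112 and 0.09 m and z of potato3 in the frame of scrubber between 0.1 and 0.285 m and x of potato4 in the frame of scrubber between -0.095 and 0.095 m and y of potato4 in the frame of scrubber between -0.112 and 0.09 m and z of potato4 in the frame of scrubber between 0.1 and 0.285 m and x of potato5 in the frame of scrubber between -0.095 and 0.095 m and y of potato5 in the frame of scrubber between -0.112 and 0.09 m and z of potato5 in the frame of scrubber between 0.1 and 0.285 m and value of joint flap below 0.1 rad and value of joint lever between 0.18 and 0.37 rad), for 9.5 s.
3. lever pushed on to DISCHARGE with the tub under the spout (x of tub in the frame of scrubber between -0.045 and 0.045 m and y of tub in the frame of scrubber between -0.295 and -0.215 m and z of tub in the frame of scrubber between -0.01 and 0.012 m and angle between the x axis of tub and the x axis of scrubber, either way round below 0.22 rad and value of joint lever above 0.88 rad), for 0.2 s.
At the end, for the whole second after the job is handed in: every potato at rest inside the tub; the tub upright and square (0.22 rad) under the spout (origin 215 to 295 mm to the scrubber's -y side, within 45 mm along its x); lever within 0.1 rad of STOP, collar down (under 3 mm), flap shut (under 0.1 rad) (x of potato1 in the frame of tub between -0.115 and 0.115 m and y of potato1 in the frame of tub between -0.105 and 0.105 m and z of potato1 in the frame of tub between 0 and 0.085 m and x of potato2 in the frame of tub between -0.115 and 0.115 m and y of potato2 in the frame of tub between -0.105 and 0.105 m and z of potato2 in the frame of tub between 0 and 0.085 m and x of potato3 in the frame of tub between -0.115 and 0.115 m and y of potato3 in the frame of tub between -0.105 and 0.105 m and z of potato3 in the frame of tub between 0 and 0.085 m and x of potato4 in the frame of tub between -0.115 and 0.115 m and y of potato4 in the frame of tub between -0.105 and 0.105 m and z of potato4 in the frame of tub between 0 and 0.085 m and x of potato5 in the frame of tub between -0.115 and 0.115 m and y of potato5 in the frame of tub between -0.105 and 0.105 m and z of potato5 in the frame of tub between 0 and 0.085 m and x of tub in the frame of scrubber between -0.045 and 0.045 m and y of tub in the frame of scrubber between -0.295 and -0.215 m and z of tub in the frame of scrubber between -0.01 and 0.012 m and angle between the x axis of tub and the x axis of scrubber, either way round below 0.22 rad and value of joint each of flap, lever below 0.1 rad and value of joint collar below 0.003 m and angle between tub's own z axis and vertical below 0.1 rad and linear speed of tub below 0.03 m/s and linear speed of each of potato1, potato2, potato3, potato4, potato5 below 0.05 m/s); the robot touches nothing.
It fails at once if one of the other kitchen things shifted by more than 40 mm (distance of any of tumbler, spoon, brush, jar, tin from where it was at the start of the episode above 0.04 m).
It fails at once if the tumbler, the jar or the tin tipped over (angle between any of tumbler, jar, tin's own z axis and vertical above 0.4 rad).
Of potato1, potato2, potato3, potato4, potato5 only 3 to 5 are there at a start; the rules pass over those that are not, and their reading is None.
At some moment in a run one of potato1, potato2, potato3, potato4, potato5 may be knocked a few centimetres aside while the robot is not near it.
Once in a run the grip may slacken for a moment while it holds something.
It also fails if it takes over 210 s, if anything falls off the work surface, if the arm or the gripper's body presses on something with over 40 N, if the wrist force passes 120 N, or if a joint passes its speed limit or range.

## Robot

A 7-joint arm with a two-finger parallel gripper is mounted at the origin on the work surface. World frame = base frame: x ahead of the robot, y to its left, z up, the work surface at z = 0. Lengths are in m, angles in rad, forces in N, time in s.
With the tool pointing down it reaches from about 0.425 to 0.925 m from the base axis. Payload 6.8 kg.
Tool frame: the origin (TCP) lies on the front face of the gripper's body, between the roots of the fingers; the fingertips stand 73 mm ahead of it and the grasp point (between the pads) lies 54 mm ahead of it (env.nose_length is the distance from the TCP to the fingertips, in m); z points along the fingers, y is the direction in which the jaws open and shut (so a half turn about z gives the same grasp; the last joint's range is limited). The gripper opens to 85 mm and grips with 20 to 120 N. Pads are 22 mm wide; open, the fingers measure 114 mm over their backs; the gripper's body (76 mm by 85 mm) begins 54 mm behind the grasp point. The pads swing forward as they close: fully open they stand 13 mm farther back than shut.
Start: joints at [-1.254, 0.477, 0.022, 1.555, -0.011, 1.109, -0.083], TCP at [0.278, 0.615, 0.304] pointing down, gripper open.
Joint ranges: [-2.96, 2.96], [-0.34, 2.1], [-1.41, 1.46], [0.24, 2.44], [-1.37, 4.51], [0.17, 1.92], [-2.96, 2.96]. Speed limits (rad/s): [2.39, 2.39, 3.14, 3.14, 3.14, 3.14, 3.14].

## Interface

Orientations are given as a unit quaternion [w, x, y, z].
In Python, from cell import env, kin, camera, calibration, job gives the robot as it stands. The module is installed in compiled form; this text tells all that it offers. Calls block until the motion is done:
- env.reach(position, orientation): joint-space move of the TCP to a pose.
- env.movel(position, velocity=0.15, rot=None, stop_force=None): straight line of the TCP; rot=None keeps the orientation; velocity is the mean speed in m/s. With stop_force (N) it stops when the force on the tool has changed by that much, and returns True; else False.
- env.goto_joints(angles): joint-space move.
- env.grip(opening, f_grip=None): finger opening in m; f_grip is the grip in N (None keeps the last); returns when the fingers have stopped.
- env.dwell(seconds).
- kin.inverse_kinematics(position, orientation): joint angles nearest the present ones, or None.
- env.get_state(): the state.
- camera(name): name is "scene" or "top" or "wrist"; returns (picture, depth): 480x640x3 uint8, blue, green, red; 480x640 float32, m along the optical axis (not along the pixel's ray), 0 where there is no reading.
- calibration(name): a dict with "fx", "fy", "cx", "cy" (pixels), "rvec" (rotation vector, rad) and "tvec" (3), from world to camera coordinates, as OpenCV has them. Camera axes: x right, y down, z forward; pixel columns grow to the right and rows downward; lengths in m; the calibration is good to about 2 mm. A picture is of the moment at which its call begins: read the wrist's pose just before it. calibration takes no time and is no camera call; for the wrist camera it gives the pose at the moment of the call.
A pose or a line that the arm cannot do raises env.PlanningError and nothing moves.
- job.job_done(): hands the job in, once; it reports no verdict.
The state is a dict: "time": time; "qpos": joint angles; "joint_velocities": joint speeds; "joint_torque": joint torques, N m; "tcp_pos": TCP position; "orientation": TCP orientation; "force": force on the tool from outside, world axes, zero at the start; "torque": the same for the moment, N m; "opening": finger opening in m.
Only numpy, scipy, OpenCV 4.12 (cv2) and the standard library are available. Lean on these libraries where they do the work, as an engineer would, in place of code of your own. Each camera call takes 0.05 s, during which the arm holds its last target.

## Working session

There is one attempt and no reset: what is moved stays moved. The work goes in short steps, each a Python script; the robot and the scene stay as the last script left them, time stands still between calls to the robot, and variables do not carry over. Pictures are saved under pics/ and viewed, and the job is handed in when it is done.

```bash
mkdir -p pics; cat > h.py <<'E'
import numpy as np, cv2
from cell import env,kin,camera,calibration,job
def cal(n):
    c=calibration(n);R=cv2.Rodrigues(np.array(c['rvec'],float))[0];t=np.array(c['tvec'],float).reshape(3)
    K=np.array([[c['fx'],0,c['cx']],[0,c['fy'],c['cy']],[0,0,1.]]);return K,R,t
def ray(n,uv,z,C=None):
    K,R,t=C or cal(n);uv=np.atleast_2d(uv).astype(float)
    d=(np.c_[uv,np.ones(len(uv))]@np.linalg.inv(K).T)@R;o=-R.T@t
    s=(z-o[2])/d[:,2];return o+d*s[:,None]
def cloud(n,D,C=None):
    K,R,t=C or cal(n);v,u=np.mgrid[:480,:640]
    p=np.stack([(u-K[0,2])/K[0,0]*D,(v-K[1,2])/K[1,1]*D,D],-1)
    return (p-t)@R
def proj(n,P,C=None):
    K,R,t=C or cal(n);q=(np.atleast_2d(P)@R.T+t)@K.T;return q[:,:2]/q[:,2:]
E
python3 - <<'E'
from h import *
for n in('scene','top','wrist'):
    C=cal(n);im,D=camera(n);cv2.imwrite(f'pics/{n}0.png',im);np.save(f'pics/{n}0.npy',D)
    K,R,t=C;print(n,-R.T@t,R[2],K[0,0])
print(env.get_state())
E
```

```text
scene [ 1.24638749 -0.49829591  1.29357562] [-0.53223995  0.37139915 -0.76077809] 515.9070119302544
top [0.22924921 0.02230205 1.56287311] [ 0.19035406  0.00337091 -0.98170972] 570.5757243576516
wrist [0.20215302 0.6477471  0.37256161] [ 0.29061633 -0.13334869 -0.94750212] 356.4226201779521
{'time': 0.15, 'qpos': array([-1.25407564,  0.47765586,  0.02236252,  1.55620814, -0.01148925,
        1.10931766, -0.08308727]), 'joint_velocities': array([-0.0012215 , -0.00289806, -0.0006764 , -0.0019365 ,  0.000593  ,
       -0.00029388, -0.00057008]), 'joint_torque': array([ 2.71677105e-03, -5.96927047e+01,  1.61014806e+00, -2.81487930e+01,
        1.26500399e-02,  6.61616446e-03, -4.54008969e-06]), 'tcp_pos': array([0.27807013, 0.61467448, 0.30312554]), 'orientation': array([-9.44389844e-05,  2.10806171e-01,  9.77527608e-01, -7.24147935e-04]), 'force': array([-0.76832404,  0.08983507,  0.50962062]), 'torque': array([ 0.00248443, -0.00299864, -0.01926037]), 'opening': 0.0851146218064189}
```

View pics/scene0.png

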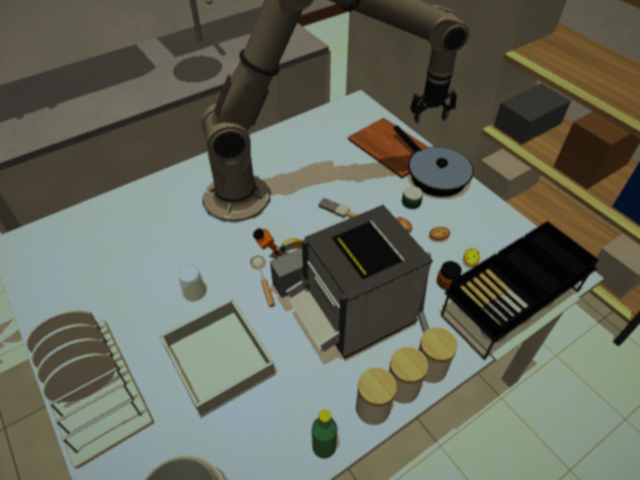

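View pics/top0.png

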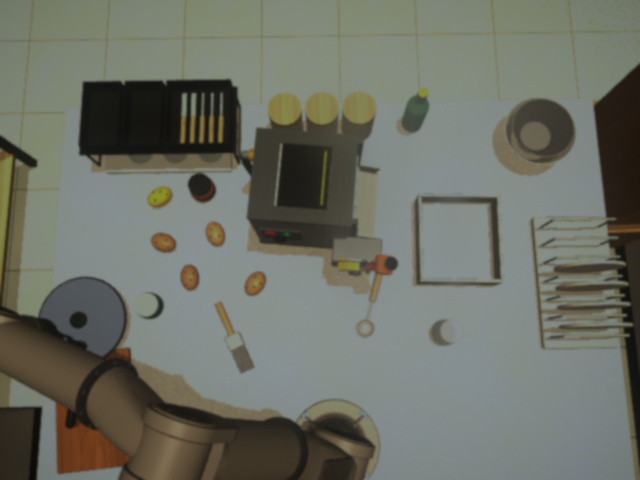

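View pics/wrist0.png

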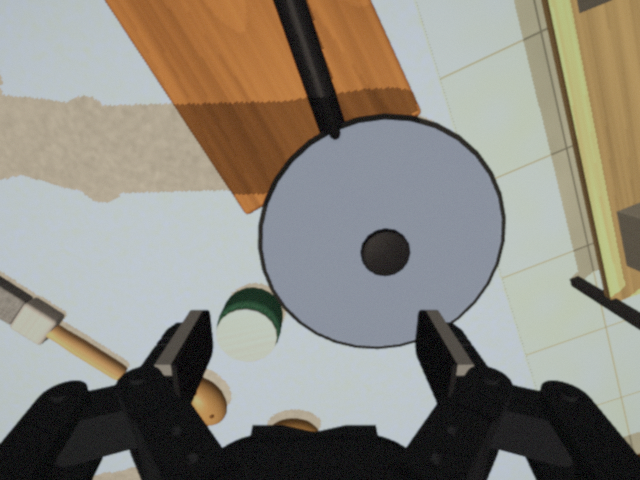

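```bash
cat > v.py <<'E'
from h import *
def topbox():
    im,D=camera('top');return im,D,cloud('top',D)
def potatoes(im,P):
    hsv=cv2.cvtColor(im,cv2.COLOR_BGR2HSV)
    m=((hsv[...,0]<17)&(hsv[...,1]>110)&(hsv[...,2]>60)).astype(np.uint8)
    m=cv2.morphologyEx(m,cv2.MORPH_CLOSE,np.ones((5,5)))
    out=[]
    for c in cv2.findContours(m,cv2.RETR_EXTERNAL,cv2.CHAIN_APPROX_NONE)[0]:
        a=cv2.contourArea(c)
        if a<100: continue
        W=ray('top',c[:,0,:],0.019)[:,:2]
        r=cv2.minAreaRect((W*1000).astype(np.float32))
        out.append((a,r,cv2.minAreaRect(c)[0]))
    return out
E
python3 - <<'E'
from v import *
im=cv2.imread('pics/top0.png');D=np.load('pics/top0.npy');P=cloud('top',D)
for a,r,uv in potatoes(im,P): print(a,np.round(r[0]),np.round(r[1]),round(r[2]),np.round(uv), P[int(uv[1]),int(uv[0])].round(3))
v,u=np.mgrid[:480,:640]
def rect(m,name):
    q=(P[m][:,:2]*1000).astype(np.float32);r=cv2.minAreaRect(q);print(name,m.sum(),np.round(r[0],1),np.round(r[1],1),round(r[2],2),P[m][:,2].mean())
z=P[...,2]
top=(abs(z-.302)<.012)&(u>230)&(u<380)&(v>110)&(v<260)
top=cv2.morphologyEx(top.astype(np.uint8),cv2.MORPH_OPEN,np.ones((5,5)))>0
rect(top,'top')
rim=(z>.05)&(z<.09)&(u>405)&(u<510)&(v>185)&(v<295)
rect(rim,'rim')
for y in range(120,260,20): print(y,[round(float(z[y,x]),3) for x in range(240,400,12)])
print(np.nanpercentile(z[300:340,400:420],[5,50,95]))
for n,uv in dict(knob=(388,264),collar=(375,264)).items(): print(n,P[uv[1],uv[0]])
cv2.imwrite('pics/crop.png',cv2.resize(im[100:300,140:440],None,fx=2.6,fy=2.6,interpolation=cv2.INTER_CUBIC))
E
```

```text
2675.0 [ 41. 630.] [180. 187.] 6 [ 93. 435.] [0.037 0.631 0.018]
128.5 [240. 573.] [56. 26.] 89 [118. 354.] [0.24  0.577 0.013]
284.5 [425. 212.] [43. 63.] 45 [255. 283.] [0.423 0.211 0.041]
270.0 [445. 390.] [61. 41.] 2 [190. 277.] [0.442 0.387 0.036]
224.0 [ 468. -123.] [57. 65.] 15 [377. 266.] [ 0.43  -0.098  0.279]
278.5 [543. 467.] [62. 45.] 89 [163. 242.] [0.539 0.461 0.038]
235.5 [ 563. -807.] [87. 25.] 89 [624. 228.] [ 0.661 -1.043 -0.424]
273.0 [565. 323.] [60. 44.] 1 [215. 234.] [0.562 0.32  0.037]
top 9622 [636.3  63.2] [253.5 223. ] 84.71 0.30468153184775776
rim 1378 [ 536.1 -341.2] [223.1 241.6] 88.6 0.06604095926723254
120 [0.006, -0.006, 0.004, 0.136, 0.138, 0.095, 0.136, 0.135, 0.1, 0.133, 0.138, 0.105, -0.0, 0.001]
140 [-0.004, -0.001, 0.308, 0.305, 0.308, 0.306, 0.301, 0.307, 0.307, 0.306, 0.298, 0.003, -0.001, 1.563]
160 [-0.002, 0.305, 0.31, 0.303, 0.303, 0.308, 0.301, 0.306, 0.309, 0.306, -0.003, -0.002, -0.002, -0.002]
180 [-0.001, 0.306, 0.302, 0.305, 0.303, 0.303, 0.303, 0.304, 0.303, 0.308, 0.105, 0.098, 0.003, -0.004]
200 [-0.006, 0.305, 0.303, 0.301, 0.305, 0.302, 0.302, 0.309, 0.305, 0.31, 0.113, 0.1, 0.004, -0.003]
220 [-0.002, 0.287, 0.291, 0.309, 0.305, 0.301, 0.306, 0.31, 0.308, 0.304, 0.106, 0.102, -0.004, -0.003]
240 [0.002, -0.0, 0.06, 0.145, 0.081, 0.096, 0.108, 0.118, 0.187, 0.182, 0.194, 0.191, 0.003, -0.001]
[-5.49078472e-03 -2.67343223e-05  5.48851869e-03]
knob [ 0.42799215 -0.12049713  0.30267046]
collar [ 0.43314749 -0.09419182  0.27260601]
```

View pics/crop.png

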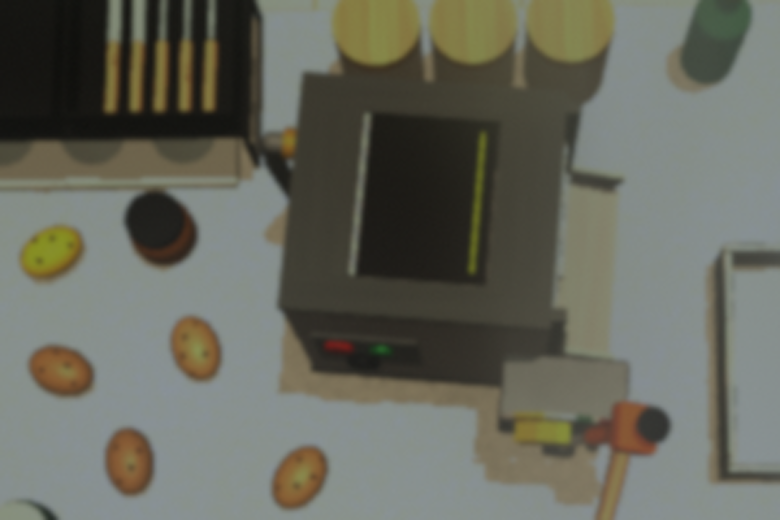

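```bash
python3 - <<'E'
from v import *
f=lambda L:np.array(L)/2.6+np.array([140,100])
A=ray('top',f([(303,73),(578,88),(560,325),(280,305)]),.305)[:,:2]
B=ray('top',f([(365,113),(497,122),(485,283),(352,273)]),.304)[:,:2]
for n,Q in(('top',A),('flap',B)):
    print(n,Q.round(4).tolist(),Q.mean(0).round(4),'ang',[round(float(np.degrees(np.arctan2(*(Q[a]-Q[b])[::-1]))),2) for a,b in((0,3),(1,2))],[round(float(np.degrees(np.arctan2(*(Q[a]-Q[b])[::-1])))-90,2) for a,b in((0,1),(3,2))], np.linalg.norm(Q-np.roll(Q,1,0),axis=1).round(3))
# inner tub / spoon
im=cv2.imread('pics/top0.png');P=cloud('top',np.load('pics/top0.npy'))
print('spoon',ray('top',[(365,328),(373,300),(377,275)],.008).round(3),'knob',ray('top',[(390,264)],.297).round(3))
print('rimcorners outer',ray('top',[(417,196),(498,197),(501,284),(416,284)],.07).round(3))
for n in('scene',):
    im=cv2.imread('pics/scene0.png');cv2.imwrite('pics/c2.png',cv2.resize(im[180:400,150:450],None,fx=2.6,fy=2.6,interpolation=cv2.INTER_CUBIC))
E
```

```text
top [[0.7537, 0.1759], [0.7356, -0.0711], [0.5178, -0.0497], [0.5392, 0.1941]] [0.6366 0.0623] ang [-4.85, -5.61] [-4.19, -5.02] [0.215 0.248 0.219 0.245]
flap [[0.7152, 0.1201], [0.7049, 0.002], [0.5567, 0.0149], [0.5674, 0.1314]] [0.6361 0.0671] ang [-4.36, -4.97] [-4.98, -5.27] [0.148 0.119 0.149 0.117]
spoon [[ 0.301 -0.086  0.008]
 [ 0.376 -0.11   0.008]
 [ 0.444 -0.123  0.008]] knob [[ 0.429 -0.126  0.297]]
rimcorners outer [[ 0.65  -0.232  0.07 ]
 [ 0.644 -0.451  0.07 ]
 [ 0.407 -0.441  0.07 ]
 [ 0.41  -0.219  0.07 ]]
```

View pics/c2.png

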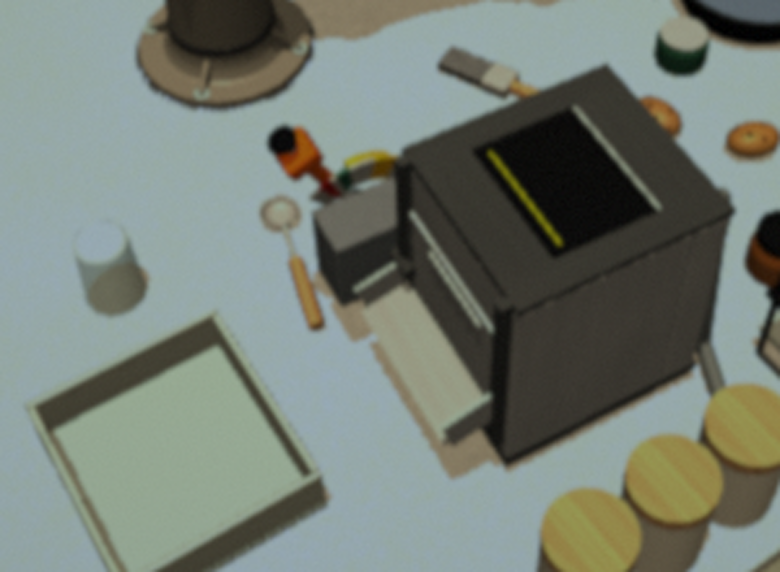

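```bash
cat > m.py <<'E'
from v import *
from scipy.spatial.transform import Rotation as Ro
TH=np.radians(-4.9);OR=np.array([0.6357,0.0523])
def S(x,y,z=0):
    c,s=np.cos(TH),np.sin(TH);return np.array([OR[0]+c*x-s*y,OR[1]+s*x+c*y,z])
def Q(yaw,tilt=0):  # tool down, tool x at yaw; tilt about scrubber x (lean toward... ) 
    r=Ro.from_euler('z',yaw)*Ro.from_euler('x',np.pi)
    if tilt: r=Ro.from_rotvec(tilt*np.array([np.cos(TH),np.sin(TH),0]))*r
    q=r.as_quat();return np.array([q[3],q[0],q[1],q[2]])
LIM=np.array([[-2.96,2.96],[-.34,2.1],[-1.41,1.46],[.24,2.44],[-1.37,4.51],[.17,1.92],[-2.96,2.96]])
def ik(p,yaw,tilt=0):
    best=None
    for k in(0,np.pi):
        j=kin.inverse_kinematics(np.asarray(p,float),Q(yaw+k,tilt))
        if j is None: continue
        j=np.array(j);d=np.abs(j-env.get_state()['qpos']).max()
        if best is None or d<best[0]: best=(d,j,yaw+k)
    return best
def go(p,yaw,tilt=0):
    b=ik(p,yaw,tilt)
    if b is None: raise RuntimeError('noik %s %s'%(p,yaw))
    env.goto_joints(b[1]);return b[2]
def st(): 
    s=env.get_state();return round(s['time'],2),s['tcp_pos'].round(4),s['force'].round(1),round(s['opening'],4)
E
python3 - <<'E'
from m import *
print('spoon tip',ray('scene',[(272,305)],.008))
for p,y in (((.525,-.442,.4),-.044),((.525,-.442,.11),-.044),(S(0,-.371,.11),TH),(S(0,0.01,.38),TH),(S(0,.01,.3),TH+np.pi/2),((.423,.211,.08),.8),((.543,.467,.08),0)):
    b=ik(p,y);print(p,None if b is None else (b[1].round(2),b[2]))
import math
for a in(0,.3,.6,1.0):
    al=a-.5
    for r in(189,204):
      p=S(-.185,-.13+.001*r*np.sin(al),.145+.001*r*np.cos(al))
      for yw in(TH,TH+np.pi/2):
        for t in(-al,0):
          b=ik(p,yw,t);print(a,r,round(yw,2),round(t,2),None if b is None else b[1].round(2))
E
```

```text
spoon tip [[ 0.46876859 -0.13330823  0.008     ]]
(0.525, -0.442, 0.4) (array([-0.03,  0.63,  1.08,  1.45, -0.56,  1.39, -0.55]), -0.044)
(0.525, -0.442, 0.11) (array([ 0.18,  0.81,  0.65,  1.69, -0.62,  0.86, -0.52]), -0.044)
[ 0.60401032 -0.3173441   0.11      ] (array([-0.12,  0.86,  0.79,  1.71, -0.76,  0.91, -0.66]), np.float64(-0.08552113334772216))
[0.63655417 0.06226345 0.38      ] (array([-0.76,  0.45,  0.8 ,  1.59, -0.33,  1.25, -1.55]), np.float64(-0.08552113334772216))
[0.63655417 0.06226345 0.3       ] (array([-0.62,  0.47,  0.6 ,  1.68, -0.29,  1.08, -0.02]), np.float64(1.4852751934471744))
(0.423, 0.211, 0.08) (array([-0.87,  0.54,  0.34,  2.2 , -0.4 ,  0.46, -0.98]), 0.8)
(0.543, 0.467, 0.08) (array([-0.79,  0.78, -0.01,  1.58,  0.01,  0.78,  0.76]), 3.141592653589793)
0 189 -0.09 0.5 [-0.39  0.35  1.05  2.03 -0.74  1.34 -0.65]
0 189 -0.09 0 [-0.85  0.2   1.22  2.09 -0.22  0.99 -1.18]
0 189 1.49 0.5 [-0.4   0.36  1.07  2.03 -0.74  1.35  0.93]
0 189 1.49 0 [-0.67  0.13  0.97  2.09 -0.13  0.98  0.28]
0 204 -0.09 0.5 [-0.39  0.34  1.06  2.01 -0.72  1.36 -0.67]
0 204 -0.0
[... 923 characters left out ...]
  0.51  2.05  0.1   1.09  1.35]
0.6 204 -0.09 0 [-0.61  0.02  0.58  2.05 -0.01  1.07  1.46]
0.6 204 1.49 -0.1 [-0.78  0.02  0.7   2.06  0.1   1.09 -0.21]
0.6 204 1.49 0 [-0.74  0.02  0.72  2.06 -0.01  1.07 -0.1 ]
1.0 189 -0.09 -0.5 [-0.63  0.19  0.21  2.04  0.42  1.21  0.85]
1.0 189 -0.09 0 [-0.59  0.08  0.41  2.08 -0.04  0.98  1.33]
1.0 189 1.49 -0.5 [-0.98  0.2   0.61  2.06  0.36  1.16 -0.63]
1.0 189 1.49 0 [-0.75  0.08  0.59  2.09 -0.06  0.98 -0.22]
1.0 204 -0.09 -0.5 [-0.63  0.17  0.19  2.02  0.42  1.24  0.85]
1.0 204 -0.09 0 [-0.6   0.07  0.4   2.07 -0.03  1.01  1.31]
1.0 204 1.49 -0.5 [-1.    0.19  0.62  2.04  0.36  1.2  -0.64]
1.0 204 1.49 0 [-0.76  0.07  0.58  2.07 -0.04  1.01 -0.25]
```

```bash
python3 - <<'E'
from m import *
env.movel([.278,.615,.46],velocity=.3)
go([.6,.35,.46],0)
go([.6,-.25,.46],-.044)
yw=go([.525,-.442,.25],-.044)
C=cal('wrist');im,D=camera('wrist');cv2.imwrite('pics/w1.png',im);np.save('pics/w1.npy',D)
im,D=camera('top');cv2.imwrite('pics/t1.png',im);np.save('pics/t1.npy',D)
print(st(),yw)
P=cloud('wrist',np.load('pics/w1.npy'),C);z=P[...,2];m=(abs(z-.07)<.008)
q=P[m][:,:2];print(m.sum(),q.min(0),q.max(0))
E
```

```text
(5.74, array([ 0.5271, -0.4408,  0.2515]), array([ 0.3,  1.2, -0. ]), 0.0853) 3.097592653589793
16012 [ 0.36738903 -0.64633148] [ 0.76872825 -0.23358622]
```

View pics/w1.png

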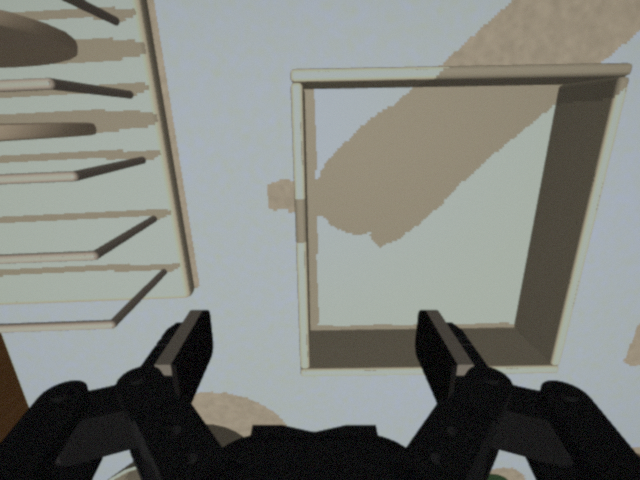

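View pics/t1.png

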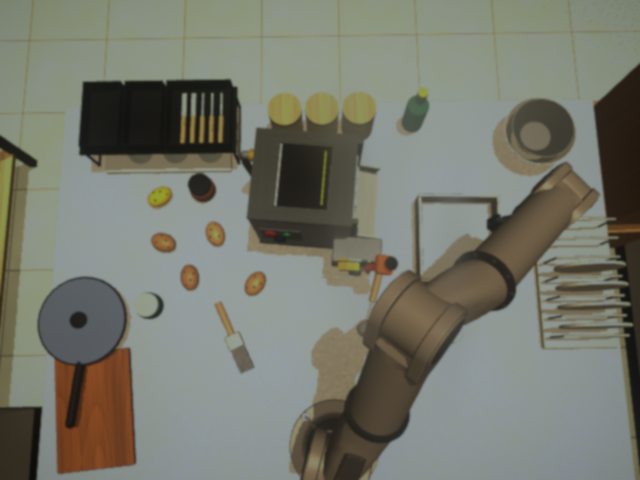

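```bash
python3 - <<'E'
from m import *
w=ray('wrist',[(292,70),(630,65),(559,367),(303,370)],.07);print(w.round(4),w.mean(0))
a=w[0]-w[3];b=w[0]-w[1];print(np.degrees(np.arctan2(a[1],a[0])),np.degrees(np.arctan2(b[1],b[0])))
E
```

```text
[[ 0.4133 -0.451   0.07  ]
 [ 0.4195 -0.2359  0.07  ]
 [ 0.6505 -0.2396  0.07  ]
 [ 0.6444 -0.4559  0.07  ]] [ 0.53194125 -0.34560097  0.07      ]
178.77509079539755 -91.64445922151036
```

```bash
python3 - <<'E'
from m import *
rot=lambda y:Q(np.pi+y)
env.movel([.530,-.449,.25],velocity=.2,rot=rot(-.026))
env.movel([.530,-.449,.113],velocity=.15,stop_force=15)
print(st())
env.grip(0.0,60)
print(st())
p=env.get_state()['tcp_pos']
t=S(0,-.371,.113)
env.movel([t[0],-.449,.114],velocity=.1,rot=rot(-.05)); print(st())
env.movel([t[0],t[1],.114],velocity=.1,rot=rot(TH)); print(st())
env.grip(.05); print(st())
env.movel([t[0],t[1],.46],velocity=.3)
im,D=camera('wrist');cv2.imwrite('pics/w2.png',im)
w=cal('wrist');np.savez('pics/w2.npz',D=D,K=w[0],R=w[1],t=w[2]);print(st())
go([.6,-.1,.48],TH);go([.5,.25,.45],0)
im,D=camera('top');cv2.imwrite('pics/t2.png',im);np.save('pics/t2.npy',D)
im,D=camera('scene');cv2.imwrite('pics/s2.png',im);print(st())
P=cloud('top',np.load('pics/t2.npy'));z=P[...,2];v,u=np.mgrid[:480,:640]
im=cv2.imread('pics/t2.png')
for a,r,uv in potatoes(im,P): print(a,np.round(r[0]),np.round(r[1]),round(r[2]),np.round(uv))
E
```

```text
(7.06, array([ 0.5305, -0.4496,  0.1141]), array([ 0.6, -0. , -0.1]), 0.0853)
(7.75, array([ 0.5301, -0.4494,  0.1134]), array([ 0.2, -0.7,  2.4]), 0.0068)
(8.64, array([ 0.6035, -0.4487,  0.1134]), array([ 0.9,  0.2, -2.6]), 0.007)
(10.11, array([ 0.6039, -0.3179,  0.114 ]), array([ 0.3,  0.2, -3.5]), 0.0068)
(10.59, array([ 0.6041, -0.3175,  0.1142]), array([ 0.9,  0. , -0.2]), 0.0497)
(11.94, array([ 0.6036, -0.3169,  0.458 ]), array([0.6, 0.2, 0.4]), 0.05)
(14.28, array([0.501 , 0.2482, 0.4502]), array([-0.1, -0.1,  0.4]), 0.0497)
7430.5 [ 99. 630.] [296. 198.] 6 [ 93. 410.]
146.5 [439. 399.] [63. 25.] 25 [186. 279.]
228.5 [ 469. -124.] [56. 65.] 8 [378. 265.]
288.5 [543. 465.] [65. 45.] 89 [164. 242.]
255.0 [ 563. -807.] [87. 25.] 89 [624. 228.]
```

View pics/w2.png

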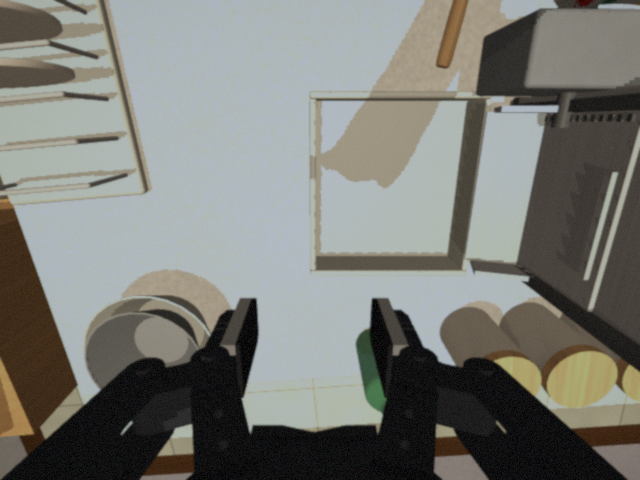

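View pics/t2.png

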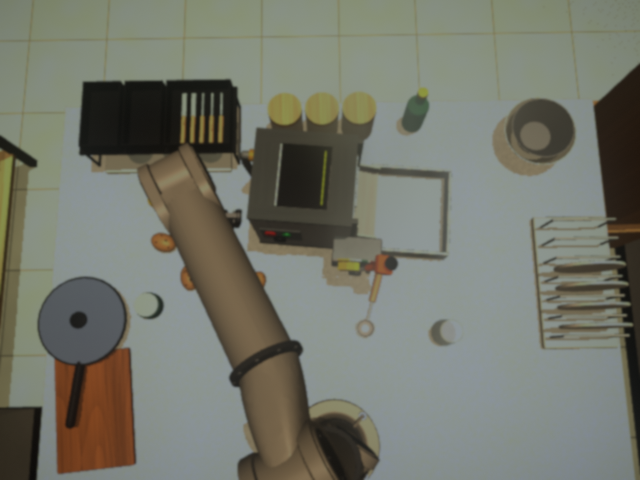

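View pics/s2.png

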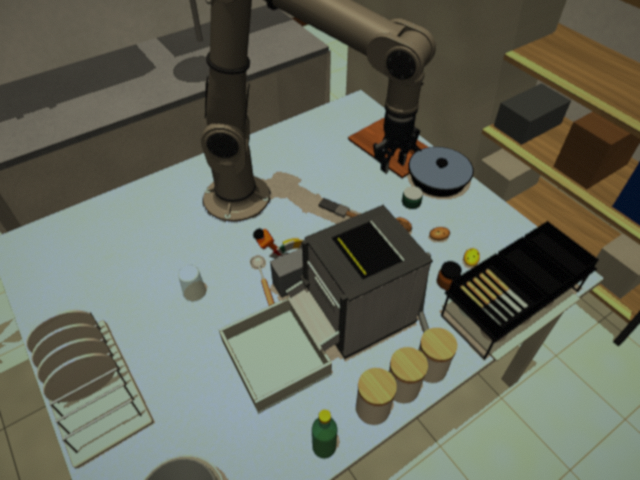

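```bash
cat >> m.py <<'E'
def pots(im=None):
    if im is None: im,_=camera('top')
    hsv=cv2.cvtColor(im,cv2.COLOR_BGR2HSV)
    m=((hsv[...,0]<17)&(hsv[...,1]>100)&(hsv[...,2]>60)).astype(np.uint8)
    m=cv2.morphologyEx(m,cv2.MORPH_CLOSE,np.ones((5,5)))
    o=[]
    for c in cv2.findContours(m,cv2.RETR_EXTERNAL,cv2.CHAIN_APPROX_NONE)[0]:
        a=cv2.contourArea(c)
        if a<60 or a>500: continue
        W=ray('top',c[:,0,:],.021)[:,:2]
        (x,y),(w,h),ang=cv2.fitEllipse((W*1000).astype(np.float32))
        if not(.33<x/1000<.9 and .12<y/1000<.75): continue
        yaw=np.radians(ang if w>h else ang+90)
        o.append((x/1000,y/1000,yaw,max(w,h),min(w,h)))
    return o
E
python3 - <<'E'
from m import *
for f in('top0','t1','t2'):
    print(f)
    for p in pots(cv2.imread(f'pics/{f}.png')): print(np.round(p,3))
def wristpx(): pass
E
```

```text
top0
[ 0.343  0.298  3.584 72.822 14.569]
[ 0.424  0.211  2.58  63.705 43.022]
[ 0.444  0.39   3.311 63.982 42.662]
[ 0.542  0.466  4.307 64.802 43.831]
[ 0.564  0.323  3.496 65.893 43.401]
t1
[ 0.344  0.299  3.599 61.359 14.438]
[ 0.424  0.211  2.587 63.669 43.188]
[ 0.444  0.39   3.311 64.518 41.998]
[ 0.542  0.466  4.323 64.818 43.517]
[ 0.564  0.323  3.484 65.344 43.269]
[ 0.693  0.362  2.137 58.815 51.971]
t2
[ 0.438  0.397  3.523 66.444 26.079]
[ 0.542  0.465  4.376 66.065 45.809]
```

```bash
cat >> m.py <<'E'
FM=np.array([.636,.067])
def near(ps,x,y,r=.12):
    ps=[p for p in ps if p[4]>32 and p[3]<78 and not(p[0]>.66 and abs(p[1]-.362)<.04)]
    ps=[(np.hypot(p[0]-x,p[1]-y),p) for p in ps];ps=[q for q in ps if q[0]<r]
    return min(ps)[1] if ps else None
def pick(p,f=60):
    x,y,yaw=p[:3]
    a=go([x,y,.2],yaw)
    env.movel([x,y,.078],velocity=.2,stop_force=12);print('down',st())
    env.grip(0.0,f);print('grip',st())
    env.movel([x,y,.25],velocity=.25);env.dwell(.1);print('up',st())
    return a
def insert(dy=-.012,zt=.303):
    c=FM+(S(0,dy)-S(0,0))[:2]
    s=env.get_state()
    env.movel([s['tcp_pos'][0],s['tcp_pos'][1],.43],velocity=.3)
    a=go([*c,.44],TH+np.pi/2);print('above',st())
    return c
def push(c,zt=.303):
    env.movel([*c,.385],velocity=.2)
    r=env.movel([*c,zt],velocity=.1,stop_force=35);print('in',r,st())
    env.grip(.078);env.dwell(.4);print('open',st())
    env.movel([*c,.44],velocity=.25);print('out',st())
E
python3 - <<'E'
from m import *
p=near(pots(cv2.imread('pics/t1.png')),.564,.323)
env.grip(.085)
pick(p)
c=insert();
im,D=camera('wrist');cv2.imwrite('pics/w3.png',im)
im,D=camera('top');cv2.imwrite('pics/t3.png',im);print(pots(im))
E
```

```text
down (16.52, array([0.5654, 0.3234, 0.0797]), array([-0.5, -0.5,  0.9]), 0.0846)
grip (16.96, array([0.5652, 0.3234, 0.0796]), array([-2.2,  0.4,  5.5]), 0.0479)
up (17.9, array([0.5633, 0.3225, 0.2477]), array([-0.3,  0.4, -0.7]), 0.0475)
above (20.01, array([0.6346, 0.0561, 0.439 ]), array([-0.1, -0.1,  0.2]), 0.0481)
[(0.3437575073242187, 0.2988306884765625, np.float64(3.613039411351343), 61.78333282470703, 14.613161087036133), (0.42459326171875, 0.2113366241455078, np.float64(2.5963160796133855), 63.8712158203125, 43.355953216552734), (0.4438550109863281, 0.39006747436523437, np.float64(3.305351094809038), 64.06494140625, 42.44997787475586), (0.5421851806640625, 0.46582049560546873, np.float64(4.331745762624645), 64.9885482788086, 43.08720397949219)]
```

View pics/w3.png

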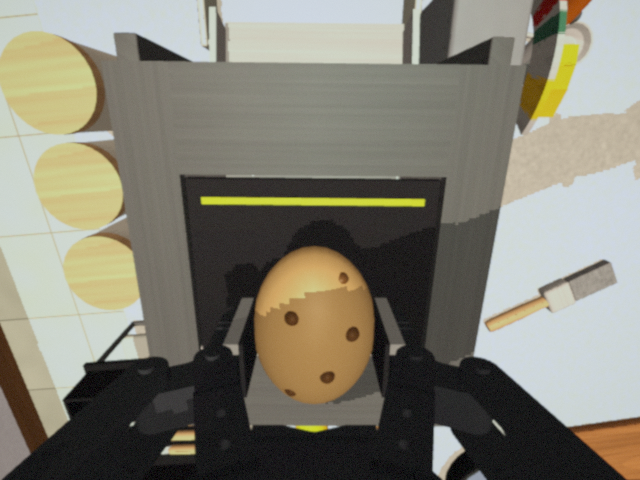

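View pics/t3.png

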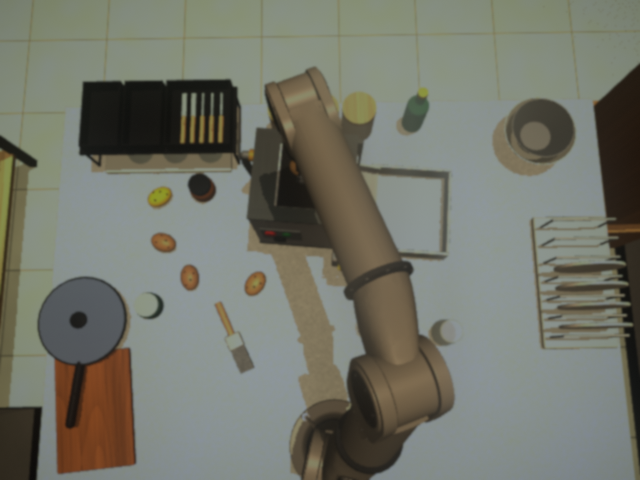

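```bash
python3 - <<'E'
from m import *
w=ray('wrist',[(183,178),(444,178),(198,345),(430,345)],.304);print(w.round(4))
q=(w[:,:2]-OR)@np.array([[np.cos(TH),-np.sin(TH)],[np.sin(TH),np.cos(TH)]]);print('scr',q.round(4))
c=FM+(S(0,-.012)-S(0,0))[:2]
push(c)
im,D=camera('wrist');cv2.imwrite('pics/w4.png',im)
im,D=camera('scene');cv2.imwrite('pics/s4.png',im)
E
```

```text
[[ 0.7039 -0.0014  0.304 ]
 [ 0.5549  0.0113  0.304 ]
 [ 0.7165  0.11    0.304 ]
 [ 0.5607  0.1233  0.304 ]]
scr [[ 0.0726 -0.0477]
 [-0.077  -0.0478]
 [ 0.0755  0.0644]
 [-0.0807  0.0644]]
in False (21.5, array([0.6349, 0.0545, 0.3032]), array([-0.8, -4.4,  0.5]), 0.0481)
open (22.3, array([0.635 , 0.0553, 0.3031]), array([-3.3, -1.3,  3.1]), 0.0784)
out (23.0, array([0.6348, 0.0554, 0.4389]), array([-0.2, -0.1, -0.4]), 0.0779)
```

View pics/w4.png

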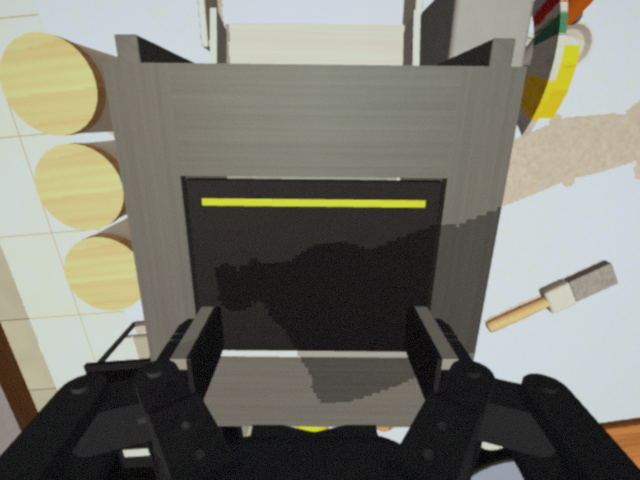

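```bash
cat >> m.py <<'E'
def load(x,y):
    p=near(pots(),x,y)
    print('pot',None if p is None else np.round(p,3))
    if p is None: return False
    env.grip(.085)
    go([p[0],p[1],.42],p[2])
    im,_=camera('top');
    for k in range(3):
        pick(p)
        o=env.get_state()['opening']
        if o>.036: break
        env.grip(.085)
        return False
    c=insert()
    o=env.get_state()['opening']
    if not .036<o<.06: print('LOST',o);return False
    push(c);return True
E
python3 - <<'E'
from m import *
print(load(.542,.466))
print(st())
im,D=camera('wrist');cv2.imwrite('pics/w5.png',im)
for p in pots(): print(np.round(p,3))
E
```

```text
pot [ 0.542  0.466  4.332 64.989 43.087]
down (26.64, array([0.5429, 0.4669, 0.0798]), array([ 0.4, -0.2,  0.7]), 0.0852)
grip (27.07, array([0.543 , 0.4665, 0.0797]), array([-0.1, -0.7,  5.4]), 0.048)
up (28.02, array([0.5415, 0.4648, 0.2473]), array([-1. , -0.4, -1. ]), 0.0483)
above (30.32, array([0.6347, 0.0567, 0.4398]), array([ 0.1,  0.1, -0.4]), 0.0482)
in False (31.71, array([0.635 , 0.0546, 0.3033]), array([-0.9, -5.1, -0.6]), 0.0481)
open (32.51, array([0.635 , 0.0553, 0.3031]), array([-3.6, -1.2,  2.5]), 0.0782)
out (33.21, array([0.6348, 0.0553, 0.4389]), array([-0.5, -1. , -0.6]), 0.078)
True
(33.21, array([0.6348, 0.0553, 0.4389]), array([-0.5, -1. , -0.6]), 0.078)
[ 0.344  0.299  3.61  61.786 14.233]
[ 0.424  0.211  2.591 63.571 43.395]
[ 0.444  0.39   3.313 64.373 42.257]
```

View pics/w5.png

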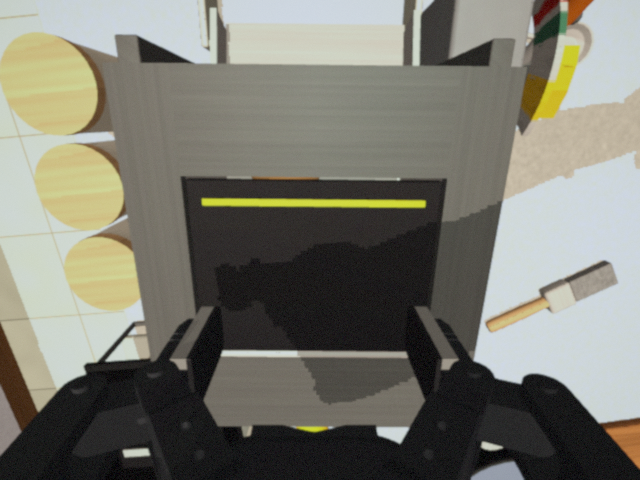

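```bash
python3 - <<'E'
from m import *
print(load(.444,.390))
im,D=camera('wrist');cv2.imwrite('pics/w6.png',im)
for p in pots(): print(np.round(p,3))
E
```

```text
pot [ 0.444  0.39   3.306 63.875 42.285]
down (36.98, array([0.4447, 0.391 , 0.0794]), array([0.3, 0.1, 0. ]), 0.0854)
grip (37.41, array([0.4447, 0.3906, 0.0795]), array([ 0. , -0.9,  5.7]), 0.0484)
up (38.35, array([0.4434, 0.3891, 0.2479]), array([ 0.1,  0.4, -1.2]), 0.0478)
above (40.53, array([0.6346, 0.0568, 0.4393]), array([ 0. ,  0.6, -0.2]), 0.0482)
in False (41.92, array([0.635 , 0.0545, 0.3032]), array([-0.9, -4. , -0.4]), 0.048)
open (42.73, array([0.6351, 0.0553, 0.3032]), array([-3.1, -1.9,  2.8]), 0.0777)
out (43.42, array([0.6348, 0.0555, 0.4389]), array([-0.1,  0.4, -0.5]), 0.0778)
True
[ 0.425  0.211  2.6   64.187 43.302]
```

View pics/w6.png

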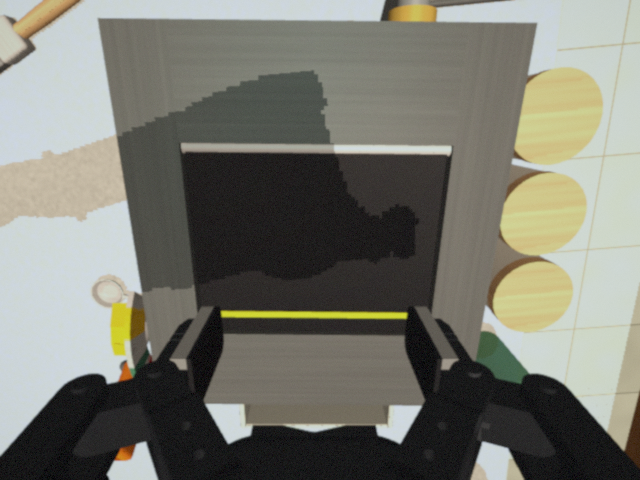

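```bash
python3 - <<'E'
from m import *
print(load(.424,.211))
im,D=camera('wrist');cv2.imwrite('pics/w7.png',im)
for p in pots(): print(np.round(p,3))
go([.55,.25,.46],TH)
im,D=camera('top');cv2.imwrite('pics/t7.png',im);np.save('pics/t7.npy',D)
im,D=camera('scene');cv2.imwrite('pics/s7.png',im);print(st())
E
```

```text
pot [ 0.425  0.211  2.593 63.77  43.571]
down (46.53, array([0.4255, 0.212 , 0.0791]), array([-0.7,  0.8,  0. ]), 0.085)
grip (46.97, array([0.4253, 0.2116, 0.0792]), array([-1. , -0.8,  9.1]), 0.0484)
up (47.91, array([0.4237, 0.2108, 0.2483]), array([-0.1, -0.1, -1.6]), 0.0484)
above (49.68, array([0.6341, 0.0566, 0.4389]), array([ 0.1,  0.4, -0.4]), 0.0482)
in False (51.08, array([0.635 , 0.0546, 0.3033]), array([-1. , -5.1,  0.3]), 0.0483)
open (51.88, array([0.6351, 0.0554, 0.3032]), array([-3.8, -1.8,  3.1]), 0.0782)
out (52.58, array([0.6348, 0.0555, 0.4389]), array([-0.4, -0.3, -1.2]), 0.0779)
True
(53.83, array([0.5508, 0.2486, 0.4594]), array([-0.6, -0.6, -0.5]), 0.0783)
```

View pics/w7.png

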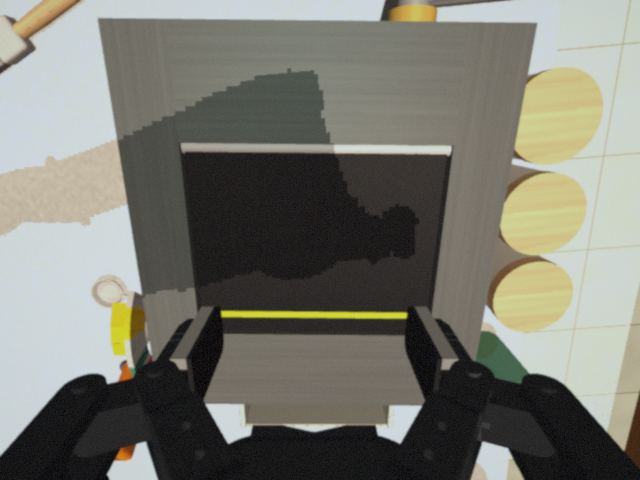

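View pics/t7.png

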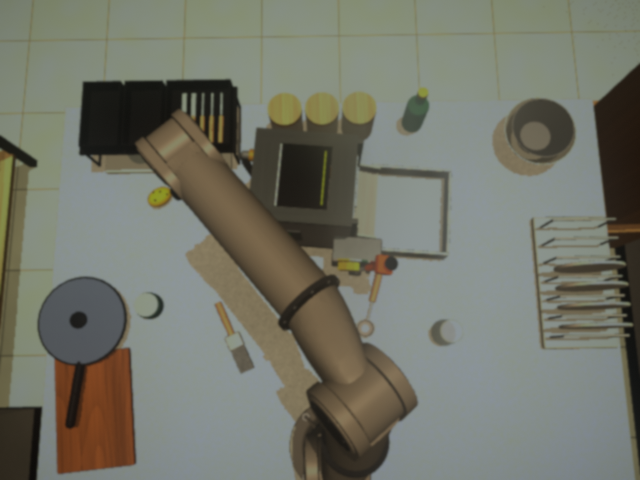

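View pics/s7.png

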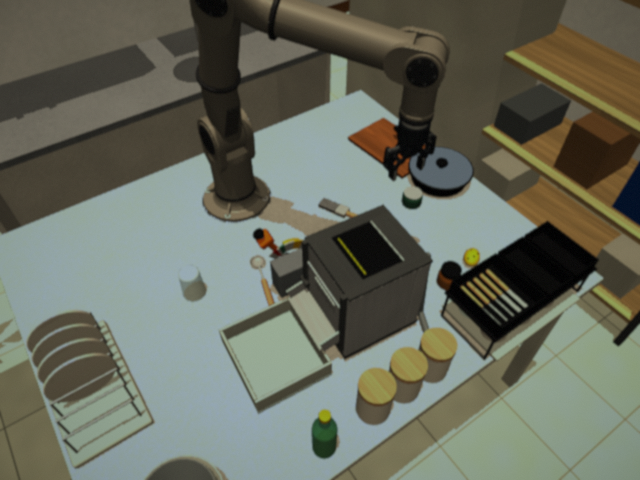

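```bash
python3 - <<'E'
from m import *
d=np.load('pics/w2.npz');C=(d['K'],d['R'],d['t'])
w=ray('wrist',[(310,92),(487,95),(467,272),(311,271)],.07,C)
q=(w[:,:2]-OR)@np.array([[np.cos(TH),-np.sin(TH)],[np.sin(TH),np.cos(TH)]]);print('tub scr',q.round(4),q.mean(0))
env.grip(.07)
go([.6,0.05,.46],TH+np.pi/2)
a=go(S(-.185,-.17,.44),TH+np.pi/2);print(a,st())
C=cal('wrist');im,D=camera('wrist');cv2.imwrite('pics/w8.png',im);P=cloud('wrist',D,C)
h=cv2.cvtColor(im,cv2.COLOR_BGR2HSV);m=(h[...,0]>3)&(h[...,0]<18)&(h[...,1]>150)&(h[...,2]>90)&(P[...,2]>.2)&(P[...,2]<.32)
v,u=np.nonzero(m);print(m.sum(),u.min(),u.max(),v.min(),v.max())
p=P[m];q=(p[:,:2]-OR)@np.array([[np.cos(TH),-np.sin(TH)],[np.sin(TH),np.cos(TH)]])
print(np.percentile(q,[2,50,98],axis=0).round(4),np.percentile(p[:,2],[2,50,98]))
np.savez('pics/w8.npz',D=D,K=C[0],R=C[1],t=C[2])
E
```

```text
tub scr [[-0.1167 -0.3755]
 [-0.1132 -0.1644]
 [ 0.1161 -0.1573]
 [ 0.1142 -0.3751]] [ 1.31952411e-04 -2.68053308e-01]
1.4852751934471744 (56.03, array([ 0.438 , -0.0999,  0.4405]), array([ 0.2,  0.1, -0.7]), 0.0701)
2974 279 338 194 287
[[-0.2079 -0.2016]
 [-0.1893 -0.1713]
 [-0.1685 -0.1501]] [0.20923406 0.27377417 0.28228533]
```

View pics/w8.png

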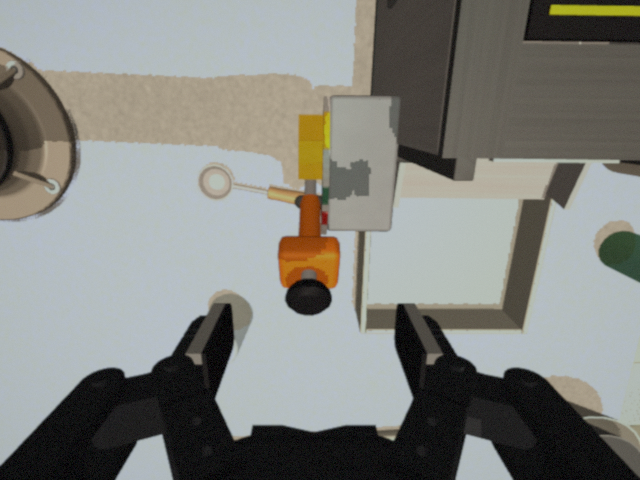

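```bash
python3 - <<'E'
from m import *
d=np.load('pics/w8.npz');C=(d['K'],d['R'],d['t'])
f=lambda w:(w[:,:2]-OR)@np.array([[np.cos(TH),-np.sin(TH)],[np.sin(TH),np.cos(TH)]])
print('knob',f(ray('wrist',[(308,296)],.283,C)))
print('coll top face z .273: edges',f(ray('wrist',[(279,262),(338,262)],.273,C)))
print('cambox top .19',f(ray('wrist',[(330,97),(398,97),(392,229),(329,229)],.19,C)))
c=cal('top');print('top knob',f(ray('top',[(391,263.5)],.283)))
E
```

```text
knob [[-0.1886978 -0.2051985]]
coll top face z .273: edges [[-0.20952396 -0.18329689]
 [-0.16726784 -0.1832578 ]]
cambox top .19 [[-0.17113564 -0.06861812]
 [-0.1143865  -0.06853205]
 [-0.11116668 -0.1834997 ]
 [-0.17023068 -0.18356219]]
top knob [[-0.18727428 -0.19858985]]
```

```bash
sed -i 's/OR=np.array(\[0.6357/OR=np.array([0.6337/' m.py; cat >> m.py <<'E'
def LP(a,r):
    al=a-.5
    return S(-.186,-.13+r*np.sin(al),.145+r*np.cos(al)), -al
def lmove(a,r,v=.08,**k):
    p,t=LP(a,r)
    x=env.movel(p,velocity=v,rot=Q(YW,t),**k)
    return x
YW=TH+np.pi/2
E
python3 - <<'E'
from m import *
p,t=LP(0,.27)
env.movel([*env.get_state()['tcp_pos'][:2],.48],velocity=.3)
j=kin.inverse_kinematics(p,Q(YW,t));print(j)
env.goto_joints(j);print(st())
lmove(0,.189,.1,stop_force=15);print(st())
env.grip(0,60);print(st())
im,D=camera('wrist');cv2.imwrite('pics/w9.png',im)
E
```

```text
[ 0.54824836  0.17790822 -0.02828951  1.86487709 -0.4569508   1.34895781
  0.5933617 ]
(56.98, array([ 0.4263, -0.1902,  0.3805]), array([ 0.4, -0.3,  0.7]), 0.07)
(57.94, array([ 0.4299, -0.1519,  0.3114]), array([-0.3,  0.6, -0.6]), 0.0703)
(58.29, array([ 0.4299, -0.1522,  0.3115]), array([-0.6, -1.8,  4.9]), 0.0425)
```

View pics/w9.png

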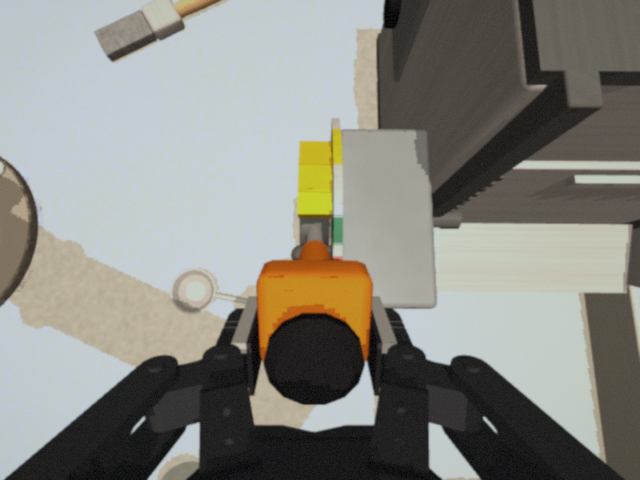

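```bash
python3 - <<'E'
from m import *
for a in(.1,.2,.27):
    x=lmove(a,.189,.06,stop_force=25);print(a,x,st())
p=env.get_state()['tcp_pos']
f=(p[:2]-OR)@np.array([[np.cos(TH),-np.sin(TH)],[np.sin(TH),np.cos(TH)]]);print('angle',.5+np.arctan2(f[1]+.13,p[2]-.145))
C=cal('wrist');im,D=camera('wrist');cv2.imwrite('pics/w10.png',im)
E
```

```text
0.1 False (58.81, array([ 0.4314, -0.1356,  0.32  ]), array([ 0.2, -3.9,  6.2]), 0.0435)
0.2 False (59.27, array([ 0.433 , -0.1181,  0.3269]), array([-2.4, -4.3, 10.8]), 0.0427)
0.27 False (59.64, array([ 0.4342, -0.1055,  0.3307]), array([-1.5, -5.3, 11.4]), 0.0433)
angle 0.26592762124157354
```

View pics/w10.png

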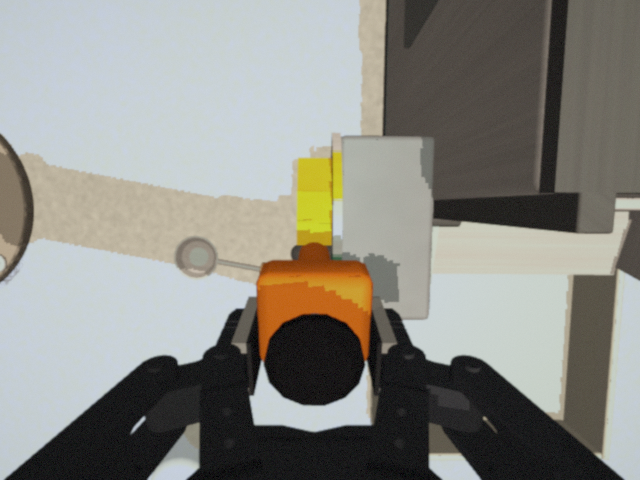

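```bash
python3 - <<'E'
from m import *
env.dwell(11.5);print(st())
im,D=camera('wrist');cv2.imwrite('pics/w11.png',im)
env.grip(0,80)
lmove(.27,.2045,.05,stop_force=40);print(st())
im,D=camera('wrist');cv2.imwrite('pics/w12.png',im)
E
python3 -c "
import cv2,numpy as np
a=cv2.imread('pics/w11.png');b=cv2.imread('pics/w12.png')
cv2.imwrite('pics/w1112.png',np.hstack([a[200:,120:520],b[200:,120:520]]))"
```

```text
(71.19, array([ 0.4341, -0.1057,  0.3306]), array([-2.4, -3.8, 13.2]), 0.0431)
(71.92, array([ 0.4338, -0.1084,  0.3435]), array([ 5.8, -3.1, -7.3]), 0.0425)
```

View pics/w1112.png

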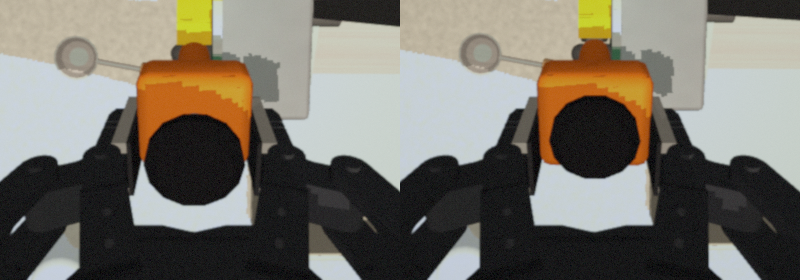

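```bash
python3 - <<'E'
from m import *
print(lmove(.27,.2075,.03,stop_force=25),st())
for a in(.34,.42,.5,.6,.7,.8,.9,1.0):
    x=lmove(a,.2075 if a<.6 else .206,.07,stop_force=30);print(a,x,st())
    if x: break
p=env.get_state()['tcp_pos']
f=(p[:2]-OR)@np.array([[np.cos(TH),-np.sin(TH)],[np.sin(TH),np.cos(TH)]]);print('angle',.5+np.arctan2(f[1]+.13,p[2]-.145))
im,D=camera('wrist');cv2.imwrite('pics/w13.png',im)
im,D=camera('scene');cv2.imwrite('pics/s13.png',im)
E
```

```text
False (72.22, array([ 0.4338, -0.1087,  0.3453]), array([  9.4,  -1.6, -14.5]), 0.0426)
0.34 False (72.58, array([ 0.435 , -0.0941,  0.3486]), array([  9.5,  -0.8, -12.8]), 0.0427)
0.42 False (72.96, array([ 0.4365, -0.0779,  0.3509]), array([  7.7,  -2.6, -10.1]), 0.0427)
0.5 False (73.34, array([ 0.438 , -0.0615,  0.3519]), array([ 7.7, -2.7, -6.7]), 0.0424)
0.6 False (73.79, array([ 0.4398, -0.041 ,  0.3498]), array([ 7.2, -2. , -4.8]), 0.0423)
0.7 False (74.23, array([ 0.4417, -0.0208,  0.3469]), array([ 7.3, -2.4, -3.5]), 0.0425)
0.8 False (74.67, array([ 0.4435, -0.0007,  0.3427]), array([ 5.4, -1.9,  5.8]), 0.0423)
0.9 False (75.12, array([0.4453, 0.0189, 0.3356]), array([7.3, 0.8, 4.1]), 0.0426)
1.0 False (75.56, array([0.4469, 0.0341, 0.3283]), array([  2.8, -12.2,  18.6]), 0.0426)
angle 0.9820191726465979
```

View pics/w13.png

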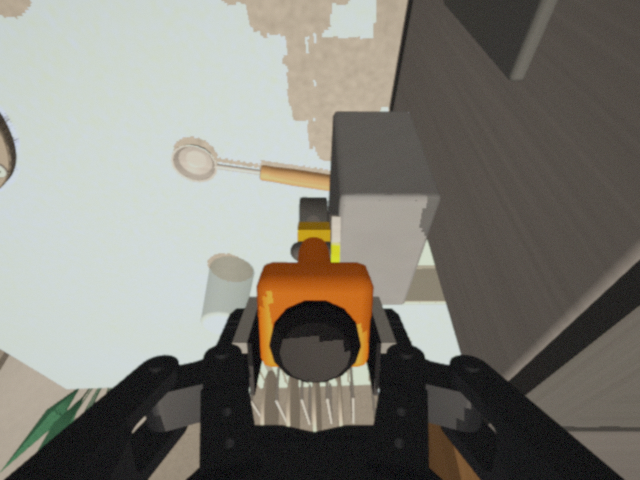

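View pics/s13.png

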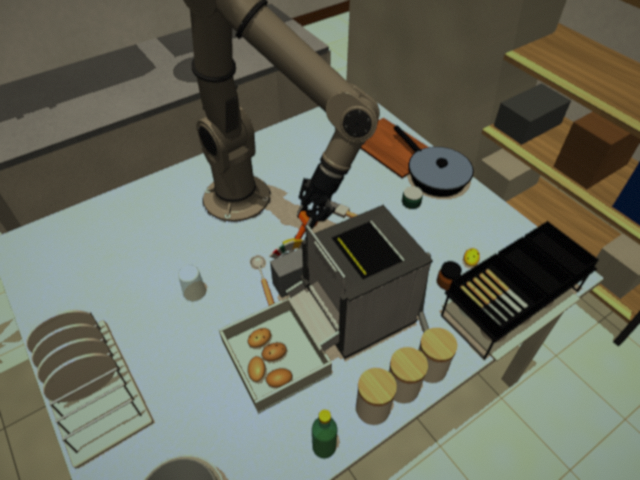

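```bash
python3 - <<'E'
from m import *
env.dwell(2.0)
im,D=camera('scene');cv2.imwrite('pics/s14.png',im)
for a in(.9,.8,.7,.6,.5,.4,.3,.22):
    x=lmove(a,.205,.07,stop_force=35);print(a,x,st())
    if x: break
for a,r in((.2,.1895),(.1,.1895),(.02,.1895),(-.015,.1895)):
    x=lmove(a,r,.06,stop_force=30);print(a,x,st())
env.grip(.07,40);print(st())
lmove(0,.27,.1);print(st())
im,D=camera('wrist');cv2.imwrite('pics/w15.png',im)
E
```

```text
0.9 False (78.15, array([0.4453, 0.0179, 0.3358]), array([ 2.7, -2. , 10. ]), 0.0425)
0.8 False (78.59, array([ 0.4436, -0.0009,  0.3424]), array([ 4.3, -2.2, 10. ]), 0.0423)
0.7 False (79.03, array([ 0.4419, -0.0202,  0.3465]), array([ 4.2, -0.5,  1.5]), 0.0425)
0.6 False (79.47, array([ 0.4401, -0.0403,  0.3494]), array([5.8, 1.1, 0.5]), 0.0427)
0.5 False (79.92, array([ 0.4383, -0.0607,  0.3498]), array([ 6. ,  0.1, -3.7]), 0.0427)
0.4 False (80.36, array([ 0.4365, -0.0809,  0.3483]), array([ 6.3,  0.1, -7.1]), 0.0429)
0.3 False (80.8, array([ 0.4348, -0.101 ,  0.3451]), array([ 6.2,  0.9, -6.5]), 0.0424)
0.22 False (81.18, array([ 0.4334, -0.1168,  0.3412]), array([ 5.6,  2.5, -6.5]), 0.0422)
0.2 True (81.49, array([ 0.4335, -0.117 ,  0.3273]), array([-4.9, -2.6,  8.6]), 0.0426)
0.1 False (81.97, array([ 0.4318, -0.1353,  0.3201]), array([ 0.3, -3.4,  6.2]), 0.0424)
0.02 False (82.38, array([ 0.4305, -0.1488,  0.3133]), array([ 2.5, -3.1,  4.4]), 0.0424)
-0.015 False (82.63, array([ 0.43  , -0.1545,  0.3101]), array([ 3.7, -3.4,  4. ]), 0.0423)
(83.02, array([ 0.4285, -0.1537,  0.3094]), array([-0.8, -1. ,  0.6]), 0.0699)
(83.97, array([ 0.426 , -0.1899,  0.3814]), array([-0.2, -0. , -0.4]), 0.0703)
```

View pics/w15.png

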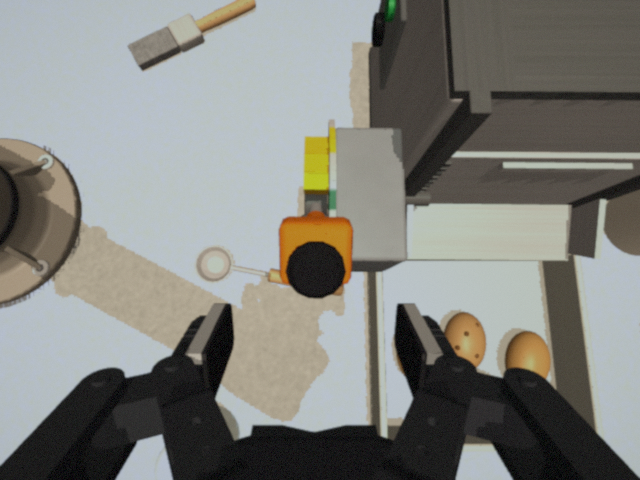

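```bash
python3 - <<'E'
from m import *
p=env.get_state()['tcp_pos'];env.movel([p[0],p[1],.48],velocity=.2)
env.reach([.438,-.0999,.4405],Q(YW));print(st())
im,D=camera('wrist');cv2.imwrite('pics/w16.png',im)
a=cv2.imread('pics/w8.png');cv2.imwrite('pics/cmp.png',np.hstack([a[80:340,180:560],im[80:340,180:560]]))
env.movel([.438,-.0999,.5],velocity=.2)
go([.5,.3,.5],TH)
im,D=camera('top');cv2.imwrite('pics/t16.png',im)
im,D=camera('scene');cv2.imwrite('pics/s16.png',im);print(st())
im=cv2.imread('pics/top0.png');b=cv2.imread('pics/t16.png')
cv2.imwrite('pics/cmp2.png',np.hstack([cv2.resize(i[110:310,230:460],None,fx=1.7,fy=1.7) for i in(im,b)]))
E
```

```text
(85.22, array([ 0.4373, -0.0988,  0.439 ]), array([ 1.1,  0. , -0.6]), 0.0699)
(87.32, array([0.5007, 0.2984, 0.5   ]), array([ 0.5, -0. ,  0.3]), 0.0702)
```

View pics/cmp.png

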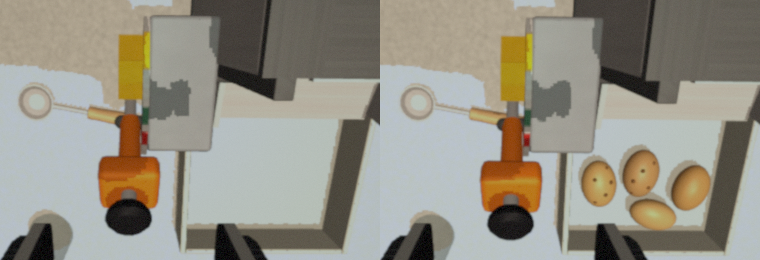

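View pics/cmp2.png

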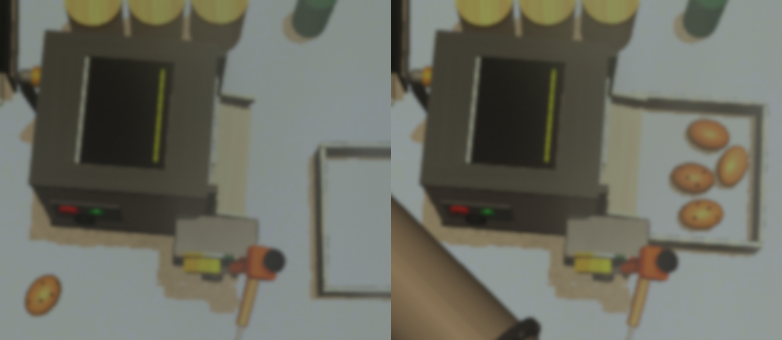

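View pics/s16.png

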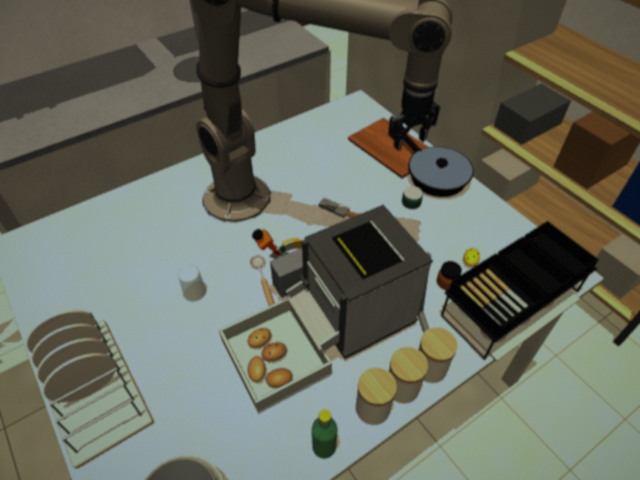

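The before-and-after views match: the lever is at STOP with its collar down and the flap is shut. All four potatoes are in the tub, and the tub is square under the spout. Nothing else has moved and the arm is clear, so I'm handing the job in.

```bash
python3 -c "
from m import *
job.job_done();print(st())"
```

```text
the job is handed in; nothing more can be done
the job is handed in; nothing more can be done
```

The job is done and handed in at about 87 s on the robot's clock; no verdict is reported.

**What I did:** I dragged the tub by its rim to under the spout and loaded the four potatoes that were there. I left the yellow look-alike where it was. The lever stayed at SCRUB (about 0.27 rad) for 11.5 s. I then lifted the collar, pushed the lever to the DISCHARGE end stop, and brought it back to STOP.

**Last checks:**
- **Potatoes:** all four are in the tub, seen from the wrist, top and scene cameras.
- **Tub:** it measured about 268 mm to the scrubber's -y side, within 1 mm along x and nearly square. That was taken just after the drag; after the discharge I checked it only by eye, and it was still under the spout.
- **Lever, collar and flap:** they look the same as in the pictures from before the lever was moved, so STOP, collar down and flap shut. This was by eye, as the joint angles can't be read.
- **Other kitchen things:** none showed any visible shift.

No check failed. At DISCHARGE my reading of the lever was 0.98 rad, from the gripper's position. No grip was lost and no potato was knocked aside.

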